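Function test of the heater's twist-release stop

ROBOT

A 6-joint arm with a two-finger parallel gripper is mounted at the origin on the work surface. World frame = base frame: x ahead of the robot, y to its left, z up, the work surface at z = 0. Lengths are in m, angles in rad, forces in N, time in s.
With the tool pointing down it reaches from about 0.425 to 0.95 m from the base axis. Payload 14.7 kg.
Tool frame: the origin (TCP) lies between the finger pads; the fingertips stand 17 mm ahead of it and the grasp point (between the pads) lies 2 mm behind it; z points along the fingers, y is the line along which they close (so a half turn about z gives the same grasp; the last joint's range is limited). The gripper opens to 85 mm and grips with 20 to 120 N. Pads are 22 mm wide; open, the fingers measure 114 mm over their backs; the gripper's body (76 mm by 85 mm) begins 54 mm behind the grasp point. The pads swing forward as they close: fully open they stand 13 mm farther back than shut.
Start: joints at [-1.311, 0.48, 1.596, -0, 1.065, -0.047], TCP at [0.196, -0.62, 0.248] pointing down, gripper open.
Joint ranges: [-2.75, 2.75], [-0.82, 2.05], [0.23, 2.67], [-1.56, 4.7], [0.09, 2.69], [-2.92, 2.92]. Speed limits (rad/s): [1.89, 1.89, 2.39, 3.01, 3.01, 3.01].

INTERFACE

Orientations are given as a 3x3 rotation matrix whose columns are the frame's x, y, z axes.
In Python, from rig import * gives the robot as it stands.
- The arm moves only by the tool play_rows, never from a script. Its argument "motion" is a list of rows, each an object with "dp": the shift along the tool's x, y, z in cm, a list of three; "angular": the turn, a rotation vector about the tool's x, y, z in rad, a list of three; "jaw": the opening in per cent of the stroke, from 0 (shut) to 100 (fully open). A call has 1 to 20 rows; each row is the pose to reach, as a shift and turn from the pose commanded when the call began, along the tool's axes at that moment; what a row does not reach only later rows make up. A row lasts 1/12 s, in which the tool goes at most 41.7 mm and 7.16 degrees, less where a joint would pass 70% of its speed; a pose out of reach is approached as far as the arm can. A call with a gripper value outside its range is refused whole. The fingers move at their own pace and stop on an object; the grip force is fixed at half the most. Time passes only in rows, so rows that repeat a pose let the fingers close. It gives the time, the measured TCP pose, the force, the opening and the grip force at its end, in the units of the state.
- sense(): the state, without advancing time (a new reading comes with each control period).
- get_image(name): name is "scene" or "top"; returns a dict with "img" (384x512x3 uint8, red, green, blue), "mtx" (3x3 intrinsics, pixels), "k1" (the pictures are not rectified: a ray, as slopes to the right and down, at radius r is drawn at 1 + k1 r^2 times it, then the intrinsics apply), "world_from_camera" (4x4, takes a point from camera to world coordinates). Camera axes: x right, y up, looking along -z (the intrinsics and any distortion apply to the point x, -y, -z); pixel columns grow to the right and rows downward; lengths in m; the calibration is good to about 2 mm. A picture is of the moment at which its call begins. There is no depth.
- sign_off(): hands the job in; it is judged then, once.
The state is a dict: "clock": time; "q": joint angles; "joint_vel": joint speeds; "joint_efforts": joint torques, N m; "eef_pos": TCP position; "tcp_rot": TCP orientation; "force": force on the tool from outside, world axes, zero at the start; "wrist_torque": the same for the moment, N m; "gripper_width": finger opening in m; "grasp_force": force on a finger pad.
Only numpy, scipy, OpenCV 4.12 (cv2) and the standard library are available. Lean on these libraries where they do the work, as an engineer would, in place of code of your own. Each camera call takes 0.05 s, during which the arm holds its last target. There are 200 camera calls.

TASK

Test the stop on the control box: with the fingertips push the big mushroom button in until it latches, and take the fingers off it so that it is seen to stay in. Then push one end of the raised rib on top of it sideways, clockwise seen from above, until the button springs back out, and leave it out. Grip nothing and never have the fingers on both sides of the rib; do not press the small start button, and leave everything else standing where it is.

Things in the scene. Friction and masses are not known exactly. Their poses are not given: they have to be found in the camera images.
- station: Grey control box fixed to the table, 120 (x) x 200 (y) x 75 mm high; origin: centre of its underside, z up; turned up to 35 degrees from straight. On its flat top: the mushroom stop, axis at x 0, y +45 mm, and the small start button at x 0, y -60 mm.
- stop (a joint): How far the mushroom button is pushed in, m: 0 out, 0.0105 hard in. A spring pushes it out; pushing it in takes 3 to 8 N, easing just before the latch and rising steeply only at the hard stop. Pushed at least 9 mm in it latches and, let go, stays in at about 8.5 mm. It cannot be pulled out of the latch.
- stop_head (a joint): Twist of the mushroom's head about its vertical axis, rad: 0 at rest, growing clockwise seen from above, end stop at 1.0. A light spring (0.05 Nm in all with the latch) turns it back when let go. Latched in, a twist of about 0.4 to 0.75 rad frees the button and it springs out; keep the twist until it is out.
- stop_top (a point): Centre of the rib's top, on the twist axis, 135 mm above the table (button out; 8.5 mm lower latched). z up, x along the rib, turning with the head; at rest the box's axes. The head is a black dome 64 mm across, its crown 27 mm below this point; the rib is an upright grey bar across it, 54 mm long (27 mm each way), 16 mm thick over its side faces, 12 mm at its very top.
- collar (a point): Centre of the rim of the fixed aluminium guard collar around the mushroom, 100 mm above the table, on the twist axis; 92 mm outside and 72 mm inside diameter. The dome's crown stands 8 mm above it when out, level with it when latched in; fingertips that push the rib at 110 to 115 mm above the table clear both.
- rib_left: Flat side face of the rib towards +y of stop_top: 54 mm long, 22 mm high, from 4 to 26 mm below the rib's top, its outer surface 8 mm from the rib's middle plane. Origin: centre of the face plate. Pushed towards -y near its +x end, it turns the head clockwise.
- rib_right: The same on the other side, towards -y. Pushed towards +y near its -x end, it turns the head clockwise.
- start (a joint): Small start button, 22 mm across, in a 38 mm housing, standing about 18 mm above the box's top; travel 0.005 m, 0 is out. It must not be pressed.
- coil_stand: Firebrick stand with a copper heating coil on it, fixed to the table, 120 x 120 mm and about 135 mm high; origin: centre of its underside. A bystander, to one side of the work or the other.
- blank_a: Loose turned steel ball blank standing on its flat foot: foot 36 mm across and 12 mm high, 38 mm ball on top, 67 mm tall, 0.25 kg. Origin: centre of its underside. A bystander on the robot's side of the control box.
- blank_b: Loose turned steel ball blank standing on its flat foot: foot 36 mm across and 12 mm high, 38 mm ball on top, 67 mm tall, 0.25 kg. Origin: centre of its underside. A bystander on the far side of the control box.
- blank_c: Loose turned steel ball blank standing on its flat foot: foot 36 mm across and 12 mm high, 38 mm ball on top, 67 mm tall, 0.25 kg. Origin: centre of its underside. A bystander in the middle of the table between control box and coil stand.
- can: Loose blue can, 60 mm across, 100 mm tall, at the back of the table. Origin: centre of its underside. A bystander.
- wrench: Loose steel wrench lying flat near the robot, about 0.2 m long. A bystander.
- tin: Loose open dark steel cup, 70 mm across, 60 mm tall, at the back of the table. Origin: centre of its underside. A bystander.

How it is judged:
By the outcome, as a careful person would: the job done as asked, in the order asked, and still so for the second after the job is handed in, with the robot touching nothing.
It also fails if it takes over 40 s, if anything falls off the work surface, if the arm or the gripper's body presses on something with over 40 N, if the wrist force passes 120 N, or if a joint passes its speed limit or range.

## Working session

There is one attempt and no reset: what is moved stays moved. The work goes in short steps, Python scripts to look and compute and a tool call to move; the robot and the scene stay as the last step left them, time stands still between calls to the robot, and variables do not carry over. Pictures are saved under pics/ and viewed, at most 10 in all, crops included, and the job is handed in when it is done.

Besides the shell and the picture viewer there is one more tool, called after "Emit:" as name([rows], argument=value, ...), one row to a line, values as JSON. play_rows: Moves the arm, as the interface text tells. Its arguments: {"type":"object","properties":{"motion":{"type":"array"}},"required":["motion"]}

```bash
mkdir -p pics
cat > h.py <<'E'
import numpy as np, cv2
def ray(c,u,v):
    d=np.array([[[u,v]]],float); K=np.array(c['mtx'],float)
    x=(u-K[0,2])/K[0,0]; y=(v-K[1,2])/K[1,1]
    k=c['k1']; xu,yu=x,y
    for _ in range(30):
        f=1+k*(xu*xu+yu*yu); xu,yu=x/f,y/f
    T=np.array(c['world_from_camera']); return T[:3,3],T[:3,:3]@np.array([xu,-yu,-1.])
def onz(c,u,v,z):
    o,d=ray(c,u,v); return o+d*(z-o[2])/d[2]
def tri(c1,p1,c2,p2):
    o1,d1=ray(c1,*p1);o2,d2=ray(c2,*p2)
    s=np.linalg.lstsq(np.c_[d1,-d2],o2-o1,rcond=None)[0]
    a,b=o1+s[0]*d1,o2+s[1]*d2; return (a+b)/2,np.linalg.norm(a-b)
def proj(c,P):
    T=np.array(c['world_from_camera']);p=T[:3,:3].T@(np.array(P,float)-T[:3,3])
    x,y=p[0]/-p[2],-p[1]/-p[2];f=1+c['k1']*(x*x+y*y);K=np.array(c['mtx'])
    return K[0,0]*x*f+K[0,2],K[1,1]*y*f+K[1,2]
E
python3 - <<'E'
from rig import *; import cv2,pickle
s=sense(); print(s)
for n in("scene","top"):
    c=get_image(n); pickle.dump(c,open(n+'.pkl','wb')); print(n,c['mtx'],c['k1'],c['world_from_camera'])
    cv2.imwrite(f'pics/{n}0.png',cv2.resize(c['img'][:,:,::-1],(768,576),interpolation=cv2.INTER_CUBIC))
E
```

```text
{'clock': 0.0, 'q': array([-1.31066763e+00,  4.80854229e-01,  1.59684086e+00,  1.97684832e-05,
        1.06506755e+00, -4.65876468e-02]), 'joint_vel': array([-0.00014438,  0.00157068,  0.00122008,  0.00190939,  0.00019462,
        0.00120009]), 'joint_efforts': array([-2.62332615e-03, -9.50644040e+01, -4.30187738e+01, -3.65624210e-04,
        1.22554330e-02,  3.01540331e-05]), 'eef_pos': array([ 0.19619438, -0.61930252,  0.24767014]), 'tcp_rot': array([[ 9.53333047e-01,  3.01920554e-01, -2.84213286e-04],
       [ 3.01920680e-01, -9.53332374e-01,  1.13506913e-03],
       [ 7.17509728e-05, -1.16790878e-03, -9.99999315e-01]]), 'force': array([-0.124803  ,  0.22249954,  0.01286281]), 'wrist_torque': array([-0.02491253, -0.00305   , -0.01507571]), 'grasp_force': 0.0, 'gripper_width': 0.08528143922313254}
scene [[388.62837668   0.         249.88093393]
 [  0.         388.62837668 182.04074871]
 [  0.           0.           1.        ]] -0.1325276433533406 [[-0.4799937  -0.55795358  0.67697404  1.16569825]
 [ 0.87725563 -0.30057039  0.37427263  0.28526308]
 [-0.0053484   0.77352779  0.63373982  0.59779776]
 [ 0.          0.          0.          1.        ]]
top [[383.24527998   0.         253.20864138]
 [  0.         383.24527998 195.55521891]
 [  0.           0.           1.        ]] -0.0435742915941996 [[-0.00599107  0.98095427 -0.19414641  0.45036767]
 [-0.99919584  0.0018249   0.04005427 -0.0077743 ]
 [ 0.03964571  0.19423025  0.98015449  0.9652774 ]
 [ 0.          0.          0.          1.        ]]
```

View pics/scene0.png

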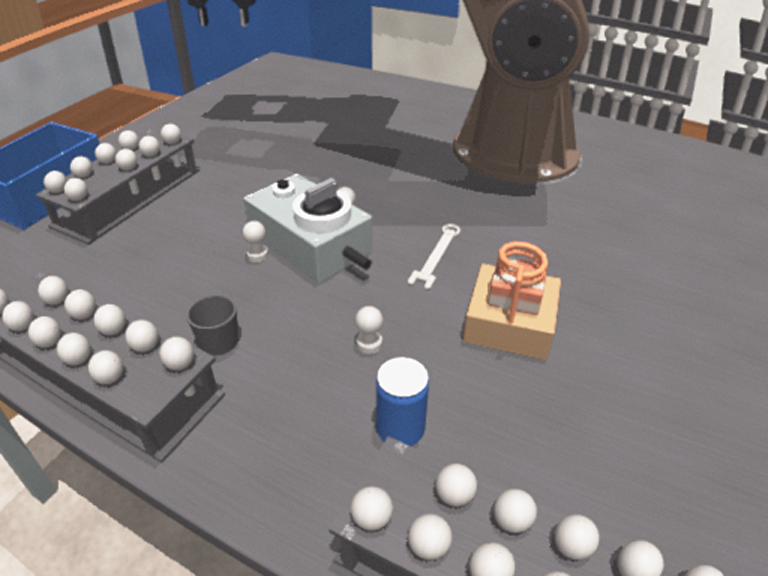

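View pics/top0.png

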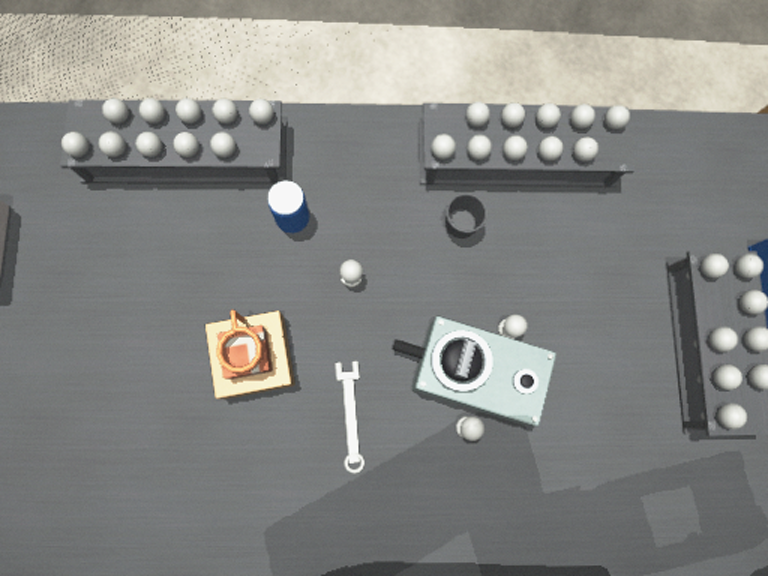

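The scene view shows the box with collar near (322,209), rib near (322,193) and start button (283,187). In the top view the collar is at about (462,360), the rib runs from (458,375) to (470,343), the start button is at (525,381), and blanks are at (514,327), (471,428) and (351,271).

Run:
```python
from h import *; import pickle
top=pickle.load(open('top.pkl','rb'));sc=pickle.load(open('scene.pkl','rb'))
def crop(c,x0,y0,x1,y1,s,f):
    cv2.imwrite(f,cv2.resize(c['img'][y0:y1,x0:x1,::-1],None,fx=s,fy=s,interpolation=cv2.INTER_CUBIC))
a=np.zeros((600,800,3),np.uint8)
A=cv2.resize(top['img'][200:295,260:380,::-1],(400,317),interpolation=cv2.INTER_CUBIC)
A=cv2.resize(top['img'][200:300,260:380,::-1],(480,400),interpolation=cv2.INTER_CUBIC)
B=cv2.resize(sc['img'][110:190,160:255,::-1],(570,480),interpolation=cv2.INTER_CUBIC)
cv2.imwrite('pics/topc.png',cv2.resize(A,(720,600)));cv2.imwrite('pics/scc.png',B)
for n,c,(x0,y0,x1,y1) in(('top',top,(270,205,375,290)),('scene',sc,(160,112,250,190))):
    h=cv2.cvtColor(c['img'],cv2.COLOR_RGB2HSV)
    for nm,m in(('white',(h[...,2]>205)&(h[...,1]<28)),('dark',h[...,2]<70)):
        M=np.zeros(m.shape,np.uint8);M[y0:y1,x0:x1]=m[y0:y1,x0:x1]
        for k in cv2.findContours(M,cv2.RETR_LIST,cv2.CHAIN_APPROX_NONE)[0]:
            if cv2.contourArea(k)>60:print(n,nm,cv2.contourArea(k),np.round(cv2.fitEllipse(k)[0],1),np.round(cv2.fitEllipse(k)[1],1),cv2.boundingRect(k))
```

```text
top white 75.0 [314.3 284.3] [ 9.6 10.3] (309, 279, 11, 11)
top white 90.0 [307.4 251.3] [20.2 31.8] (291, 252, 34, 11)
top white 85.5 [350.8 253.7] [10.2 10.9] (346, 248, 11, 12)
top white 795.0 [307.8 239.8] [31.2 32.6] (292, 223, 33, 34)
top white 3951.0 [323.8 246.4] [ 55.  101.8] (278, 211, 92, 72)
top white 97.0 [343.9 215.8] [10.9 11.6] (338, 210, 13, 12)
top dark 75.0 [275.5 233.5] [ 7.8 14.6] (270, 228, 13, 12)
top dark 201.0 [307.4 240.2] [24.5 24.9] (294, 227, 28, 27)
scene white 84.5 [168.4 152.3] [ 9.1 12.1] (162, 148, 13, 10)
scene white 356.5 [214.5 146.9] [18.1 39.2] (194, 138, 42, 19)
scene white 67.0 [189.4 128.4] [ 7.7 16.4] (181, 124, 17, 9)
scene white 1464.5 [205.1 138.6] [37.1 70.6] (163, 116, 84, 48)
scene dark 100.0 [237.3 171.7] [ 6.2 22.9] (229, 165, 18, 14)
scene dark 141.0 [215.6 137.2] [ 9.4 24.9] (202, 131, 25, 12)
```

View pics/topc.png

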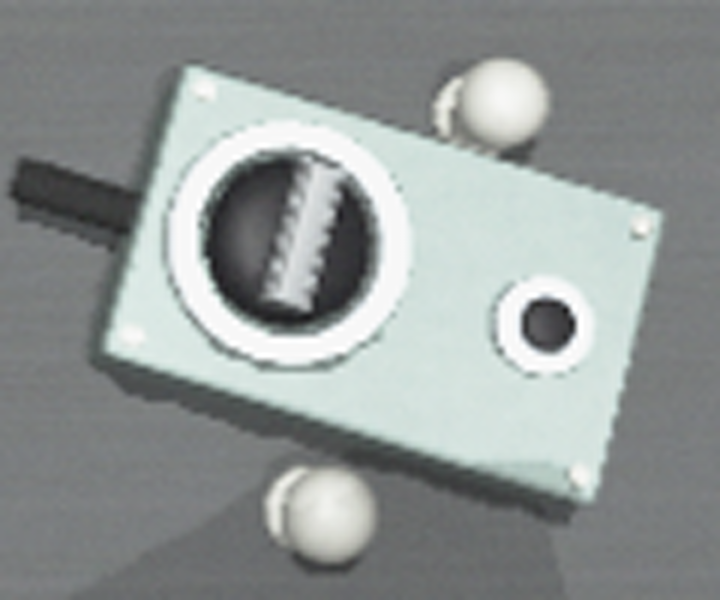

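View pics/scc.png

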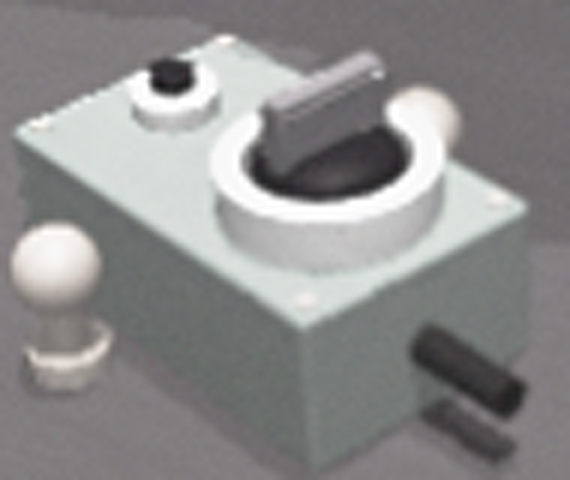

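The top crop shows box screws at (204,91), (640,226), (580,477) and (132,335), the collar centred at (287,244), the rib top from (321,163) to (288,300), and the start button at (547,325). The scene crop shows screws at (38,122), (227,40), (497,198) and (307,300), with rib ends at (270,105) and (375,62).

Run:
```python
from h import *; import pickle
top=pickle.load(open('top.pkl','rb'));sc=pickle.load(open('scene.pkl','rb'))
T=lambda u,v:((u+.5)/6-.5+260,(v+.5)/6-.5+200)
S=lambda u,v:((u+.5)/6-.5+160,(v+.5)/6-.5+110)
np.set_printoptions(precision=4,suppress=True)
for n,a,b in(('scr+x+y',(204,91),(307,300)),('scr+x-y',(640,226),(38,122)),('scr-x-y',(580,477),(227,40)),('scr-x+y',(132,335),(497,198)),('rib+x',(321,163),(270,107)),('rib-x',(288,300),(375,66)),('start',(547,322),(172,72))):
    p,e=tri(top,T(*a),sc,S(*b)); print(n,p,e)
P=[onz(top,*T(*a),.075) for a in((204,91),(640,226),(580,477),(132,335))]
Q=[onz(sc,*S(*a),.075) for a in((307,300),(38,122),(227,40),(497,198))]
for X in(P,Q):
    X=np.array(X);c=X.mean(0);ax=(X[0]+X[1]-X[2]-X[3])/2;ay=(X[0]+X[3]-X[1]-X[2])/2
    print(c,np.arctan2(ax[1],ax[0]),np.arctan2(-ay[0],ay[1]),np.linalg.norm(ax),np.linalg.norm(ay))
    y=np.arctan2(-ay[0],ay[1]);print('stop',c[:2]+.045*np.array([-np.sin(y),np.cos(y)]))
print('collar top',onz(top,307.6,240,.1),'scene', onz(sc,*S(328,157),.1))
print('collar 2v',tri(top,(307.6,240),sc,S(328,157)))
print('ribmid',onz(top,*T(304.5,231.5),.135), onz(sc,*S(323,86),.135))
for n,u,v,z in(('blk far',505,102,.048),('blk near',330,514,.048)):print(n,onz(top,*T(u,v),z))
print('blank c',onz(top,234,181,.048),'coil',onz(top,166,236,.06))
```

```text
scr+x+y [ 0.5807 -0.1393  0.077 ] 0.0008902247404715655
scr+x-y [ 0.5274 -0.3104  0.0778] 0.002390928105869508
scr-x-y [ 0.4308 -0.2807  0.0767] 0.0005434549643683312
scr-x+y [ 0.4862 -0.1093  0.0774] 0.0016228507819081345
rib+x [ 0.546  -0.1737  0.1338] 0.0019179523422684275
rib-x [ 0.4959 -0.1595  0.13  ] 0.0006521146989733141
start [ 0.4894 -0.266   0.0946] 0.0014008570624648282
[ 0.5061 -0.2098  0.075 ] -0.30235903262320674 -0.30765305209815397 0.10010642794791627 0.18005312837422266
stop [ 0.5197 -0.1669]
[ 0.5036 -0.2128  0.075 ] -0.3118073502740545 -0.3069517245460245 0.1003113646019286 0.1806952916022163
stop [ 0.5172 -0.1699]
collar top [ 0.5192 -0.166   0.1   ] scene [ 0.5219 -0.1665  0.1   ]
collar 2v (array([ 0.5198, -0.167 ,  0.0985]), np.float64(0.0016963291270143967))
ribmid [ 0.5204 -0.1657  0.135 ] [ 0.5252 -0.1641  0.135 ]
blk far [ 0.5801 -0.2665  0.048 ]
blk near [ 0.4169 -0.1887  0.048 ]
blank c [0.6684 0.0017 0.048 ] coil [0.5326 0.1606 0.06  ]
```

Emit:
play_rows([
  {"dp": [3, -2.2, 0.2], "angular": [0, 0, 0.05], "jaw": 0},
  {"dp": [6, -4.5, 0.5], "angular": [0, 0, 0.1], "jaw": 0},
  {"dp": [9, -6.7, 0.7], "angular": [0, 0, 0.15], "jaw": 0},
  {"dp": [12, -9, 1], "angular": [0, 0, 0.2], "jaw": 0},
  {"dp": [15, -11.2, 1], "angular": [0, 0, 0.25], "jaw": 0},
  {"dp": [18, -13.5, 1.2], "angular": [0, 0, 0.3], "jaw": 0},
  {"dp": [21, -15.7, 1.4], "angular": [0, 0, 0.35], "jaw": 0},
  {"dp": [24, -18, 1.6], "angular": [0, 0, 0.4], "jaw": 0},
  {"dp": [27, -20.2, 1.8], "angular": [0, 0, 0.45], "jaw": 0},
  {"dp": [30, -22.4, 2], "angular": [0, 0, 0.5], "jaw": 0},
  {"dp": [33, -24.7, 2.2], "angular": [0, 0, 0.55], "jaw": 0},
  {"dp": [36, -27, 2.4], "angular": [0, 0, 0.6], "jaw": 0},
  {"dp": [39, -29.2, 2.6], "angular": [0, 0, 0.614], "jaw": 0},
  {"dp": [42, -31.4, 2.8], "angular": [0, 0, 0.614], "jaw": 0},
  {"dp": [44.5, -33.3, 2.8], "angular": [0, 0, 0.614], "jaw": 0},
  {"dp": [44.5, -33.3, 2.8], "angular": [0, 0, 0.614], "jaw": 0},
  {"dp": [44.5, -33.3, 2.8], "angular": [0, 0, 0.614], "jaw": 0},
  {"dp": [44.5, -33.3, 2.8], "angular": [0, 0, 0.614], "jaw": 0},
])

```text
clock: 1.6
eef_pos: [0.5196, -0.1678, 0.22]
tcp_rot: [[0.953, -0.302, -0.001], [-0.302, -0.953, 0.0], [-0.001, 0.0, -1.0]]
force: [-0.2, -0.7, 0.2]
gripper_width: 0.0004
grasp_force: 0.0
```

Emit:
play_rows([
  {"dp": [0, 0, 2], "angular": [0, 0, 0], "jaw": 0},
  {"dp": [0, 0, 4], "angular": [0, 0, 0], "jaw": 0},
  {"dp": [0, 0, 5], "angular": [0, 0, 0], "jaw": 0},
  {"dp": [0, 0, 5.8], "angular": [0, 0, 0], "jaw": 0},
  {"dp": [0, 0, 6], "angular": [0, 0, 0], "jaw": 0},
  {"dp": [0, 0, 6], "angular": [0, 0, 0], "jaw": 0},
  {"dp": [0, 0, 6], "angular": [0, 0, 0], "jaw": 0},
])

```text
clock: 2.18
eef_pos: [0.5202, -0.1682, 0.1609]
tcp_rot: [[0.953, -0.303, 0.001], [-0.303, -0.953, -0.0], [0.001, 0.0, -1.0]]
force: [1.3, 0.5, -0.7]
gripper_width: 0.0
grasp_force: 0.0
```

Run:
```python
from rig import *; import cv2,pickle
c=get_image("scene");pickle.dump(c,open('s1.pkl','wb'))
d=get_image("top")
A=cv2.resize(c['img'][80:190,150:260,::-1],(400,400),interpolation=cv2.INTER_CUBIC)
B=cv2.resize(d['img'][190:300,250:360,::-1],(400,400),interpolation=cv2.INTER_CUBIC)
cv2.imwrite('pics/p1.png',cv2.hconcat([A,B])); print(sense()['eef_pos'],sense()['force'])
```

```text
[ 0.52039594 -0.16806057  0.1610767 ] [ 0.52469322 -0.98637239  0.30889183]
```

View pics/p1.png

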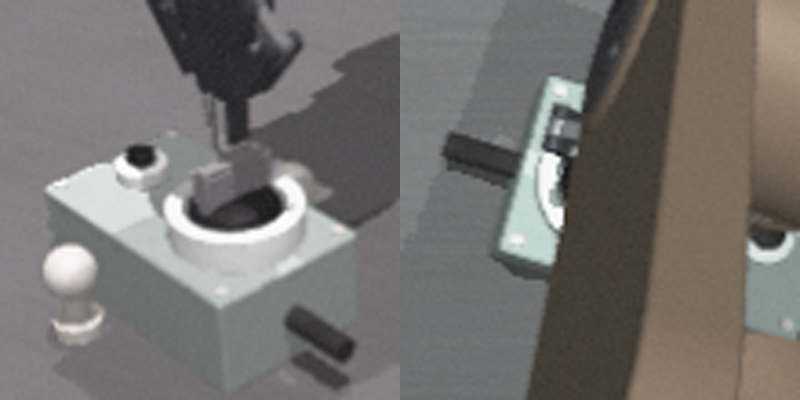

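The left half shows the shut fingertips at about (235,145), just above the middle of the rib top at (232,175). I'll push down in steps.

Emit:
play_rows([
  {"dp": [0, 0, 0.5], "angular": [0, 0, 0], "jaw": 0},
  {"dp": [0, 0, 0.8], "angular": [0, 0, 0], "jaw": 0},
  {"dp": [0, 0, 1.1], "angular": [0, 0, 0], "jaw": 0},
  {"dp": [0, 0, 1.3], "angular": [0, 0, 0], "jaw": 0},
  {"dp": [0, 0, 1.3], "angular": [0, 0, 0], "jaw": 0},
  {"dp": [0, 0, 1.3], "angular": [0, 0, 0], "jaw": 0},
])

```text
clock: 2.78
eef_pos: [0.5202, -0.1678, 0.1473]
tcp_rot: [[0.953, -0.302, 0.0], [-0.302, -0.953, -0.0], [0.0, 0.0, -1.0]]
force: [-0.2, 0.6, 4.0]
gripper_width: 0.0
grasp_force: 2.3
```

Emit:
play_rows([
  {"dp": [0, 0, 0.2], "angular": [0, 0, 0], "jaw": 0},
  {"dp": [0, 0, 0.35], "angular": [0, 0, 0], "jaw": 0},
  {"dp": [0, 0, 0.45], "angular": [0, 0, 0], "jaw": 0},
  {"dp": [0, 0, 0.45], "angular": [0, 0, 0], "jaw": 0},
])

```text
clock: 3.12
eef_pos: [0.5201, -0.1678, 0.1427]
tcp_rot: [[0.953, -0.302, 0.0], [-0.302, -0.953, -0.0], [0.0, 0.0, -1.0]]
force: [0.5, 0.3, 7.1]
gripper_width: -0.0
grasp_force: 3.2
```

Emit:
play_rows([
  {"dp": [0, 0, 0.05], "angular": [0, 0, 0], "jaw": 0},
  {"dp": [0, 0, 0.1], "angular": [0, 0, 0], "jaw": 0},
  {"dp": [0, 0, 0.1], "angular": [0, 0, 0], "jaw": 0},
])

```text
clock: 3.37
eef_pos: [0.5202, -0.1679, 0.1419]
tcp_rot: [[0.953, -0.302, 0.0], [-0.302, -0.953, -0.0], [0.0, 0.0, -1.0]]
force: [-0.7, 0.3, 6.0]
gripper_width: -0.0002
grasp_force: 3.4
```

Emit:
play_rows([
  {"dp": [0, 0, 0.05], "angular": [0, 0, 0], "jaw": 0},
  {"dp": [0, 0, 0.1], "angular": [0, 0, 0], "jaw": 0},
  {"dp": [0, 0, 0.1], "angular": [0, 0, 0], "jaw": 0},
])

```text
clock: 3.62
eef_pos: [0.5204, -0.168, 0.1414]
tcp_rot: [[0.953, -0.302, 0.001], [-0.302, -0.953, -0.0], [0.001, 0.0, -1.0]]
force: [-1.0, 1.6, 14.0]
gripper_width: -0.0002
grasp_force: 7.3
```

Emit:
play_rows([
  {"dp": [0, 0, -0.5], "angular": [0, 0, 0], "jaw": 0},
  {"dp": [0, 0, -1.5], "angular": [0, 0, 0], "jaw": 0},
  {"dp": [0, 0, -3], "angular": [0, 0, 0], "jaw": 0},
  {"dp": [0, 0, -4], "angular": [0, 0, 0], "jaw": 0},
  {"dp": [1.3, -1.7, -4], "angular": [0, 0, 0], "jaw": 0},
  {"dp": [2.7, -3.5, -4], "angular": [0, 0, 0], "jaw": 0},
  {"dp": [2.7, -3.5, -4], "angular": [0, 0, 0], "jaw": 0},
  {"dp": [2.7, -3.5, -4], "angular": [0, 0, 0], "jaw": 0},
])

```text
clock: 4.28
eef_pos: [0.5568, -0.1421, 0.1811]
tcp_rot: [[0.954, -0.301, 0.0], [-0.301, -0.954, -0.0], [0.0, 0.0, -1.0]]
force: [-0.0, 0.6, -0.2]
gripper_width: 0.0001
grasp_force: 0.0
```

Run:
```python
from rig import *; import cv2,pickle
c=get_image("scene")
A=cv2.resize(c['img'][80:190,150:260,::-1],(400,400),interpolation=cv2.INTER_CUBIC)
B=cv2.resize(pickle.load(open('s1.pkl','rb'))['img'][80:190,150:260,::-1],(400,400),interpolation=cv2.INTER_CUBIC)
cv2.imwrite('pics/p2.png',cv2.hconcat([A,B])); print(sense()['eef_pos'],sense()['force'])
```

```text
[ 0.55603742 -0.14238392  0.18085172] [ 0.23700705 -0.48184099 -0.27090697]
```

View pics/p2.png

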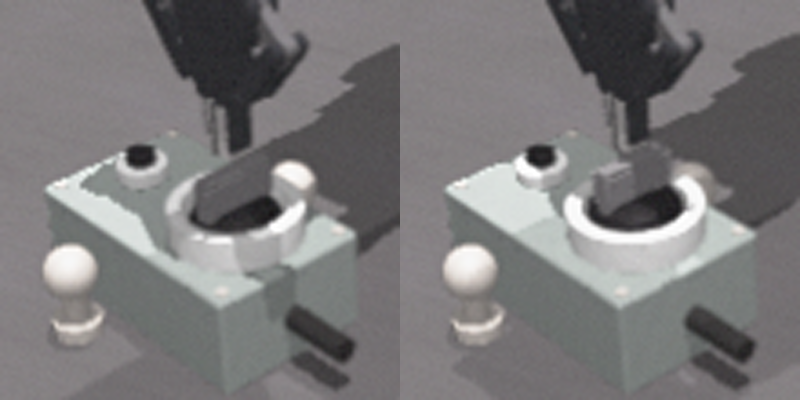

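The left half, compared with the right half from before the push, shows the rib top about 8 crop pixels lower, at (197,178). The button has stayed in with the fingers off it. Next I lower the fingers beside the rib's +x end.

Emit:
play_rows([
  {"dp": [0, 0, 2], "angular": [0, 0, 0], "jaw": 0},
  {"dp": [0, 0, 3.5], "angular": [0, 0, 0], "jaw": 0},
  {"dp": [0, 0, 4.5], "angular": [0, 0, 0], "jaw": 0},
  {"dp": [0, 0, 5.1], "angular": [0, 0, 0], "jaw": 0},
  {"dp": [0, 0, 5.1], "angular": [0, 0, 0], "jaw": 0},
  {"dp": [0, 0.4, 5.1], "angular": [0, 0, 0], "jaw": 0},
  {"dp": [0, 0.8, 5.1], "angular": [0, 0, 0], "jaw": 0},
  {"dp": [0, 1.0, 5.1], "angular": [0, 0, 0], "jaw": 0},
  {"dp": [0, 1.0, 5.1], "angular": [0, 0, 0], "jaw": 0},
  {"dp": [0, 1.0, 5.1], "angular": [0, 0, 0], "jaw": 0},
])

```text
clock: 5.17
eef_pos: [0.5534, -0.1525, 0.1303]
tcp_rot: [[0.953, -0.303, 0.001], [-0.303, -0.953, -0.0], [0.001, -0.0, -1.0]]
force: [0.3, 0.2, -0.7]
gripper_width: 0.0003
grasp_force: 0.0
```

Emit:
play_rows([
  {"dp": [0, 0.2, 0], "angular": [0, 0, 0], "jaw": 0},
  {"dp": [0, 0.4, 0], "angular": [0, 0, 0], "jaw": 0},
  {"dp": [0, 0.6, 0], "angular": [0, 0, 0], "jaw": 0},
  {"dp": [0, 0.6, 0], "angular": [0, 0, 0], "jaw": 0},
  {"dp": [0, 0.6, 0], "angular": [0, 0, 0], "jaw": 0},
])

```text
clock: 5.58
eef_pos: [0.5515, -0.158, 0.1299]
tcp_rot: [[0.953, -0.303, 0.0], [-0.303, -0.953, -0.0], [0.0, -0.0, -1.0]]
force: [0.2, 0.6, 0.2]
gripper_width: 0.0
grasp_force: 0.4
```

Emit:
play_rows([
  {"dp": [0, 0.2, 0], "angular": [0, 0, 0], "jaw": 0},
  {"dp": [0, 0.4, 0], "angular": [0, 0, 0], "jaw": 0},
  {"dp": [0, 0.4, 0], "angular": [0, 0, 0], "jaw": 0},
  {"dp": [0, 0.4, 0], "angular": [0, 0, 0], "jaw": 0},
])

```text
clock: 5.92
eef_pos: [0.5504, -0.1618, 0.1298]
tcp_rot: [[0.953, -0.303, 0.0], [-0.303, -0.953, -0.0], [0.0, -0.0, -1.0]]
force: [2.0, 0.4, 1.1]
gripper_width: 0.0002
grasp_force: 0.9
```

Emit:
play_rows([
  {"dp": [0, 0.2, 0], "angular": [0, 0, 0], "jaw": 0},
  {"dp": [0, 0.4, 0], "angular": [0, 0, 0], "jaw": 0},
  {"dp": [0, 0.4, 0], "angular": [0, 0, 0], "jaw": 0},
  {"dp": [0, 0.4, 0], "angular": [0, 0, 0], "jaw": 0},
])

```text
clock: 6.25
eef_pos: [0.5488, -0.1656, 0.1297]
tcp_rot: [[0.953, -0.303, -0.0], [-0.303, -0.953, 0.0], [-0.0, 0.0, -1.0]]
force: [0.9, 1.4, 0.4]
gripper_width: -0.0001
grasp_force: 0.8
```

Run:
```python
from rig import *; import cv2
c=get_image("scene")
cv2.imwrite('pics/p3.png',cv2.resize(c['img'][100:180,170:270,::-1],(750,600),interpolation=cv2.INTER_CUBIC)); s=sense();print(s['eef_pos'],s['force'],s['wrist_torque'])
```

```text
[ 0.5488072  -0.16548273  0.12972569] [1.20297654 0.97667507 0.84976178] [ 0.08166718 -0.20736745  0.03264625]
```

View pics/p3.png

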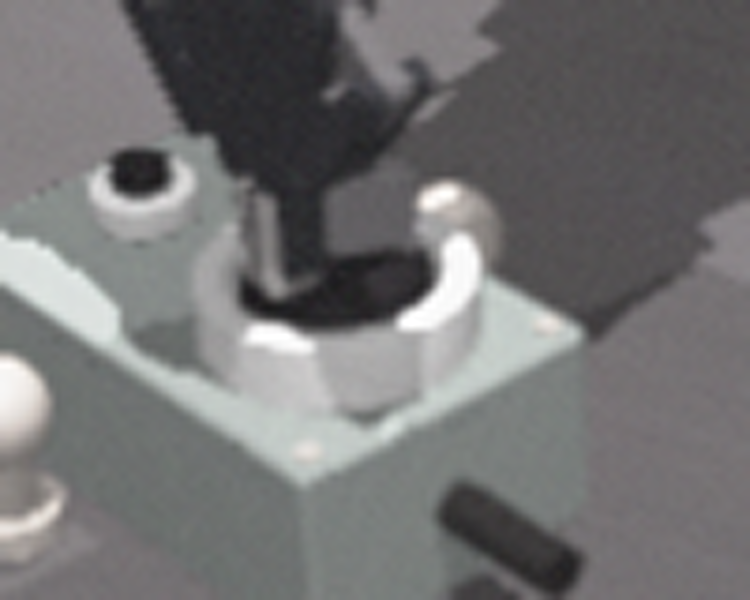

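The fingertips at (290,275) hide the rib and press it lightly, and the dome is still low. I'll go on pushing.

Emit:
play_rows([
  {"dp": [0, 0.2, 0], "angular": [0, 0, 0], "jaw": 0},
  {"dp": [0, 0.3, 0], "angular": [0, 0, 0], "jaw": 0},
  {"dp": [0, 0.3, 0], "angular": [0, 0, 0], "jaw": 0},
  {"dp": [0, 0.3, 0], "angular": [0, 0, 0], "jaw": 0},
])

```text
clock: 6.63
eef_pos: [0.5479, -0.1683, 0.1297]
tcp_rot: [[0.953, -0.303, -0.0], [-0.303, -0.953, 0.0], [-0.0, -0.0, -1.0]]
force: [0.3, 2.1, -0.0]
gripper_width: -0.0002
grasp_force: 0.6
```

Run:
```python
from rig import *; import cv2
c=get_image("scene")
cv2.imwrite('pics/p4.png',cv2.resize(c['img'][100:180,170:270,::-1],(750,600),interpolation=cv2.INTER_CUBIC)); s=sense();print(s['eef_pos'],s['force'],s['wrist_torque'])
```

```text
[ 0.5479809  -0.16829769  0.12974946] [0.7552793  0.82371615 0.03227131] [ 0.22154546 -0.04196658  0.01496565]
```

View pics/p4.png

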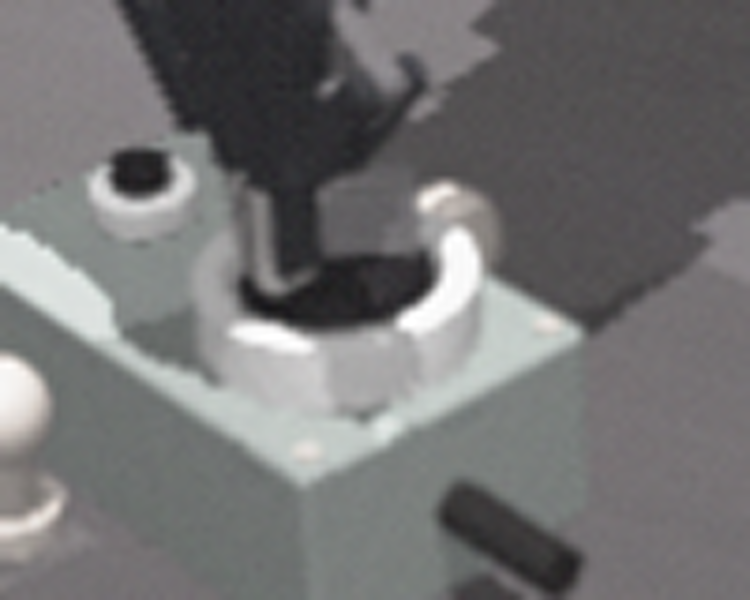

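The rib's -x half shows to the right of the fingers, from (320,190) to (430,255). I'll project where its top should be for in/out to decide.

Run:
```python
from h import *; from rig import *
c=get_image("scene"); 
X=lambda p:np.round([(p[0]-170+.5)*7.5,(p[1]-100+.5)*7.5])
for t in(.3,.5,.7,.9):
  y=-.307-t; d=np.array([np.cos(y),np.sin(y)]);n=np.array([-d[1],d[0]])
  for z in(.135,.1265):
    print(t,z,'mid',X(proj(c,[*(np.array([.52,-.167])+n*.006),z])),'-x end',X(proj(c,[*(np.array([.52,-.167])-.027*d+n*.006),z])),'+x',X(proj(c,[*(np.array([.52,-.167])+.027*d+n*.006),z])))
  print('crown',X(proj(c,[.52,-.167,.108])),X(proj(c,[.52,-.167,.0995])))
g=cv2.cvtColor(cv2.imread('pics/p4.png'),cv2.COLOR_BGR2HSV)
for x in(340,360,380,400):print(x,g[130:300:8,x,2].tolist())
```

```text
0.3 0.135 mid [338. 182.] -x end [418. 162.] +x [256. 203.]
0.3 0.1265 mid [340. 206.] -x end [419. 185.] +x [259. 227.]
crown [336. 247.] [338. 270.]
0.5 0.135 mid [334. 183.] -x end [420. 170.] +x [248. 195.]
0.5 0.1265 mid [336. 206.] -x end [421. 194.] +x [250. 219.]
crown [336. 247.] [338. 270.]
0.7 0.135 mid [331. 183.] -x end [418. 180.] +x [243. 187.]
0.7 0.1265 mid [332. 207.] -x end [419. 203.] +x [245. 210.]
crown [336. 247.] [338. 270.]
0.9 0.135 mid [327. 183.] -x end [413. 189.] +x [241. 178.]
0.9 0.1265 mid [328. 207.] -x end [414. 212.] +x [244. 201.]
crown [336. 247.] [338. 270.]
340 [50, 49, 45, 47, 46, 55, 86, 109, 99, 100, 97, 97, 98, 99, 102, 93, 59, 36, 36, 38, 36, 40]
360 [45, 39, 41, 40, 50, 71, 100, 101, 97, 101, 97, 97, 96, 95, 100, 89, 46, 42, 50, 42, 36, 38]
380 [49, 49, 63, 77, 88, 97, 98, 100, 96, 98, 98, 97, 99, 99, 103, 99, 52, 55, 58, 57, 60, 60]
400 [76, 84, 84, 86, 89, 95, 99, 99, 103, 108, 107, 109, 114, 113, 118, 108, 61, 53, 53, 52, 52, 47]
```

The rib's lower edge is level at about row 255, which matches "out" (about 254; latched would be about 278), and its top is at about row 180. I'll back the fingers off the way they came, then lift.

Emit:
play_rows([
  {"dp": [0, -0.3, 0], "angular": [0, 0, 0], "jaw": 0},
  {"dp": [0, -0.7, 0], "angular": [0, 0, 0], "jaw": 0},
  {"dp": [0, -1.2, 0], "angular": [0, 0, 0], "jaw": 0},
  {"dp": [0, -2, 0], "angular": [0, 0, 0], "jaw": 0},
  {"dp": [0, -3, 0], "angular": [0, 0, 0], "jaw": 0},
  {"dp": [0, -3.4, 0], "angular": [0, 0, 0], "jaw": 0},
  {"dp": [0, -3.4, 0], "angular": [0, 0, 0], "jaw": 0},
  {"dp": [0, -3.4, -2], "angular": [0, 0, 0], "jaw": 0},
  {"dp": [0, -3.4, -5], "angular": [0, 0, 0], "jaw": 0},
  {"dp": [0, -3.4, -8], "angular": [0, 0, 0], "jaw": 0},
  {"dp": [0, -3.4, -11], "angular": [0, 0, 0], "jaw": 0},
  {"dp": [-4, -3.4, -13], "angular": [0, 0, 0], "jaw": 0},
  {"dp": [-4, -3.4, -15], "angular": [0, 0, 0], "jaw": 0},
  {"dp": [-4, -3.4, -15], "angular": [0, 0, 0], "jaw": 0},
  {"dp": [-4, -3.4, -15], "angular": [0, 0, 0], "jaw": 0},
])

```text
clock: 7.98
eef_pos: [0.5206, -0.1239, 0.2812]
tcp_rot: [[0.953, -0.302, 0.003], [-0.302, -0.953, -0.001], [0.003, 0.0, -1.0]]
force: [0.6, 0.5, -0.1]
gripper_width: 0.0002
grasp_force: 0.0
```

Run:
```python
from rig import *; import cv2,pickle
c=get_image("scene")
A=cv2.resize(c['img'][105:185,155:255,::-1],(400,320),interpolation=cv2.INTER_CUBIC)
B=cv2.resize(pickle.load(open('scene.pkl','rb'))['img'][105:185,155:255,::-1],(400,320),interpolation=cv2.INTER_CUBIC)
C=cv2.resize(c['img'][:,:,::-1],(373,280))
D=cv2.resize(pickle.load(open('scene.pkl','rb'))['img'][:,:,::-1],(373,280))
v=cv2.vconcat([cv2.hconcat([A,B]),cv2.copyMakeBorder(cv2.hconcat([C,D]),0,0,0,54,0)])
cv2.imwrite('pics/p5.png',v); s=sense();print(s['eef_pos'],s['force'],s['clock'])
```

```text
[ 0.52040519 -0.12388612  0.28011526] [0.82562577 0.54968404 0.08965425] 8.0333
```

View pics/p5.png

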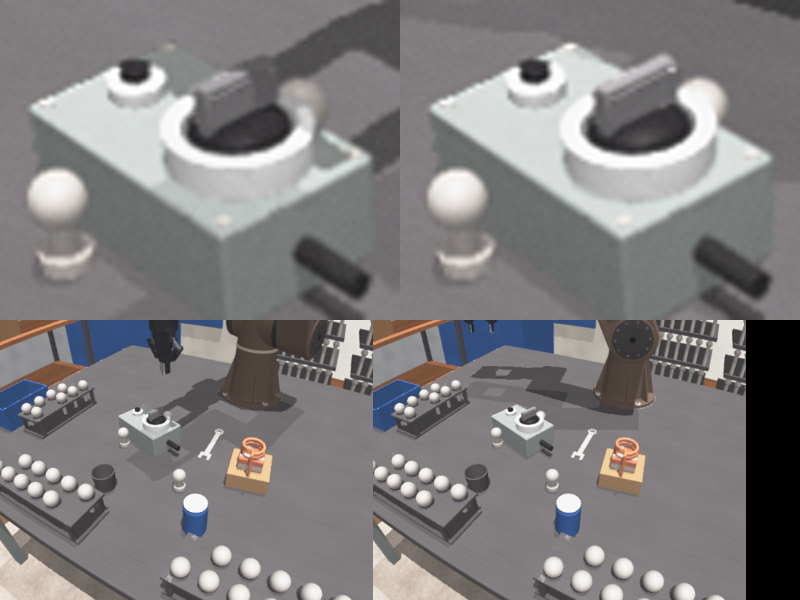

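The upper crops match: the rib's near end tops out at (195,92) now and (197,93) at the start, so the button is out and back at rest. The bystanders haven't moved. Handing in.

```bash
python3 -c "
from rig import *
print(sign_off())"
```

```text
the job is handed in; nothing more can be done
None
```

The stop was pushed in until it latched, seen to stay in with the fingers off, then twisted clockwise by the rib until it sprang out; it was left out, nothing else was moved, and the job is handed in at about 8 s.

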